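# Hold the notched reference slide over the light pad, label up

### The job

Three ruled glass slides stand on end in the slotted wooden block, frosted ends up; the reference slide is the one with a small notch cut out of a corner of its frosted end. Take it by the frosted end, keeping your fingers off the clear glass, draw it out of the block and turn it roughly level with its label side up, then hold the middle of its clear glass over the middle of the light pad, 5 to 10 cm above it, without letting it touch the pad. Finish while still holding it there, steady, and leave the other two slides and everything else on the bench as they are.

Things in the scene. Friction and masses are not known exactly. Their poses are not given: they have to be found in the camera images.
- slide: the reference slide: glass plate 84 mm long, 30 wide, 5 thick, about 30 g, standing on end in one of the block's slots. Origin: centre of its foot (bottom short end); z up its length to the frosted end, x out of the label face, y across its width. Its top 30 mm (z 54 to 84) is frosted, with an 8 x 8 mm notch in the +y corner (y 7 to 15, z 76 to 84). No other slide has a notch
- slide_clear: the clear glass part of the reference slide, 54 mm long (z 0 to 54), same origin and axes as slide; the fingers must not touch it
- frosted_mid (a point): middle of the reference slide's frosted end (z 69 of slide), 15 mm below its top. A paper label 18 x 19 mm sits here on the +x face only: facing the label with the frosted end up, the notch is at the upper right. The label may face any way round
- clear_mid (a point): middle of the clear glass of the reference slide (z 27 of slide)
- other_slide_a: ruled glass slide without a notch, same size and axes as the reference slide, frosted end up; stands in another slot
- other_slide_b: ruled glass slide without a notch, same size as the reference slide, frosted end up, its label on the -x face; stands in the third slot
- block: fixed hardwood block 150 x 64 x 36 mm, origin at its underside's centre, x along its length. Three slots, 24 mm deep (floor 12 mm above the bench), 6.2 mm along x by 31.2 along y, at x = -45, 0, +45 mm; slides stand in them with faces looking along the block's x, tops 96 mm above the bench, 60 above the block
- lightpad: fixed flat LED light pad 150 x 210 x 8 mm lying on the bench, pale panel in a grey frame; origin at the centre of its underside
- pad_mid (a point): middle of the light pad's top face, 8.5 mm above the bench
- vial_rack: bystander: fixed aluminium rack 60 x 150 mm with small flip-cap vials, 52 mm high; origin at its underside. Beyond the bystanders, along the bench's edges, stand fixed machines up to 0.35 m high: at |y| above 0.5, and at x above 0.78 (below 0.13 m there)
- pocket_watch: bystander: loose pocket watch lying on its back, 47 mm across, 12 mm high
- loupe: bystander: loose black eyeglass loupe, 36 mm across, 31 mm high
- tweezers: bystander: loose steel tweezers, 128 mm long, lying flat; origin at the middle of the underside
- screwdriver: bystander: loose small screwdriver lying flat, 120 mm long
- movement_holder: bystander: loose metal movement holder 60 x 36 x 16 mm
- pliers: bystander: loose pliers lying flat, 130 mm long
- parts_dish: bystander: loose small glass parts dish, 56 mm across, 13 mm high

How it is judged:
By the outcome, as a careful person would: the job done as asked, in the order asked, and still so for the second after the job is handed in, while the arm keeps its last pose, push and grip.
It also fails if it takes over 38 s, if anything falls off the work surface, if the arm or the gripper's body presses on something with over 40 N, if the wrist force passes 120 N, or if a joint passes its speed limit or range.

### The arm

A 7-joint arm with a two-finger parallel gripper is mounted at the origin on the work surface. World frame = base frame: x ahead of the robot, y to its left, z up, the work surface at z = 0. Lengths are in m, angles in degrees, forces in N, time in s.
With the tool pointing down it reaches from about 0.425 to 0.875 m from the base axis. Payload 4.7 kg.
Tool frame: the origin (TCP) lies midway between the tips of the shut fingers; the grasp point (between the pads) lies 19 mm behind it; z points along the fingers, y is the line along which they close (so a half turn about z gives the same grasp; the last joint's range is limited). The gripper opens to 87 mm and grips with 3 to 60 N. Pads are 19 mm wide; open, the fingers measure 117 mm over their backs; the gripper's body (75 mm by 190 mm) begins 51 mm behind the grasp point.
Start: joints at [76.324, 18.392, -4.016, 83.108, 1.295, 78.541, -3.26], TCP at [0.163, -0.629, 0.223] pointing down, gripper open.
Joint ranges: [-163.93, 163.93], [-17.29, 119.83], [-79.2, 71.16], [3.27, 140.29], [-89.18, 269.18], [5.43, 117.66], [-154.24, 154.24]. Speed limits (degrees/s): [147.25, 147.25, 180, 180, 180, 180, 180].

### API

Orientations are given as [roll, pitch, yaw] about the fixed x, y, z axes, in that order (R = Rz(yaw) Ry(pitch) Rx(roll)).
In Python, from cell import env gives the robot as it stands.
- The arm moves only by the tool step_arm, never from a script. Its argument "moves" is a list of rows, each an object with "dp": the shift along the tool's x, y, z in mm, a list of three; "dr": the turn, a rotation vector about the tool's x, y, z in rad, a list of three; "fingers": the closure, from 0 (fully open) to 1 (shut). In form: [{"dp": [dx, dy, dz], "dr": [ax, ay, az], "fingers": fingers}, ...]. A call has exactly 5 rows; each row shifts and turns the commanded pose from where the row before left it, along the tool's axes as they then stand; what a row does not reach is not made up. A row lasts 1/8 s, in which the tool goes at most 62.5 mm and 10.7 degrees, less where a joint would pass 70% of its speed; a pose out of reach is approached as far as the arm can. A call with a gripper value outside its range is refused whole. The fingers move at their own pace and stop on an object; "squeeze" is the grip in N (left out, the last holds). Time passes only in rows, so rows that do not move let the fingers close, or fill a call up. It gives the time, the measured TCP pose, the force, the opening and the grip force at its end, in the units of the state.
- env.get_obs(): the state, without advancing time (a new reading comes with each control period).
- env.read_camera(name): name is "side" or "top" or "wrist"; returns the picture (400x640x3 uint8, red, green, blue); there is no depth.
- env.camera_model(name): a dict with "fx", "fy", "cx", "cy" (pixels), "R" (3x3) and "t" (3): a world point X has camera coordinates R X + t. Camera axes: x right, y down, z forward; pixel columns grow to the right and rows downward; lengths in m; the calibration is good to about 2 mm. A picture is of the moment at which its call begins: read the wrist's pose just before it. camera_model takes no time and is no camera call; for the wrist camera it gives the pose at the moment of the call.
- env.sign_off(): hands the job in; it is judged then, once.
The state is a dict: "time_s": time; "qpos": joint angles; "joint_velocities": joint speeds; "effort": joint torques, N m; "tool_pos": TCP position; "tool_rot": TCP orientation; "force": force on the tool from outside, world axes, zero at the start; "wrist_torque": the same for the moment, N m; "grip_width": finger opening in m; "grasp_force": force on a finger pad.
Only numpy, scipy, OpenCV 4.12 (cv2) and the standard library are available. Lean on these libraries where they do the work, as an engineer would, in place of code of your own. Each camera call takes 0.05 s, during which the arm holds its last target. There are 200 camera calls.

## Working session

There is one attempt and no reset: what is moved stays moved. The work goes in short steps, Python scripts to look and compute and a tool call to move; the robot and the scene stay as the last step left them, time stands still between calls to the robot, and variables do not carry over. Pictures are saved under pics/ and viewed, at most 10 in all, crops included, and the job is handed in when it is done.

Besides the shell and the picture viewer there is one more tool, called as name([rows], argument=value, ...), one row to a line, values as JSON. step_arm: Moves the arm, as the interface text tells. Its arguments: {"type":"object","properties":{"moves":{"type":"array","items":{"type":"object","properties":{"dp":{"type":"array","items":{"type":"number"}},"dr":{"type":"array","items":{"type":"number"}},"fingers":{"type":"number"}}}},"squeeze":{"type":"number"}},"required":["moves"]}

```bash
ls; mkdir -p pics; python3 - <<'E'
from cell import env
import cv2
o=env.get_obs();print({k:o[k] for k in('time_s','tool_pos','tool_rot','grip_width','qpos')})
for n in('top','side'):
    m=env.camera_model(n);print(n,m)
    cv2.imwrite(f'pics/{n}0.png',env.read_camera(n)[:,:,::-1])
E
```

```text
pics
{'time_s': 0.0, 'tool_pos': array([ 0.1623781 , -0.62884488,  0.22147644]), 'tool_rot': array([-1.79894112e+02,  5.52116882e-03,  1.44841302e+01]), 'grip_width': 0.08684513429900888, 'qpos': array([76.32482084, 18.43895365, -4.01526862, 83.17332895,  1.29486271,
       78.53883414, -3.26049196])}
top {'fx': 507.58716102194495, 'fy': 507.58716102194495, 'cx': 320.4843882232991, 'cy': 197.78358641392975, 'R': array([[-0.00131293, -0.99999772,  0.00168588],
       [-0.99560786,  0.00114934, -0.09361449],
       [ 0.09361234, -0.00180139, -0.99560709]]), 't': array([-0.03783437,  0.61718949,  1.50309617])}
side {'fx': 392.1024445745871, 'fy': 392.1024445745871, 'cx': 315.24599207540035, 'cy': 202.40617046584876, 'R': array([[ 0.79315479, -0.6088532 , -0.01425689],
       [-0.46980563, -0.59678541, -0.65048432],
       [ 0.38754116,  0.52263272, -0.75938587]]), 't': array([-0.49092716,  0.31583623,  0.93707146])}
```

View pics/top0.png

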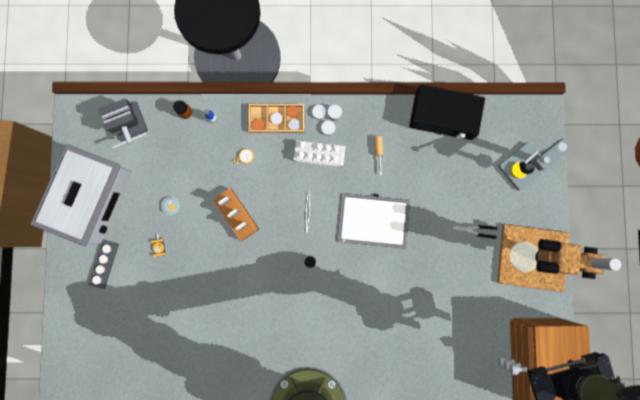

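View pics/side0.png

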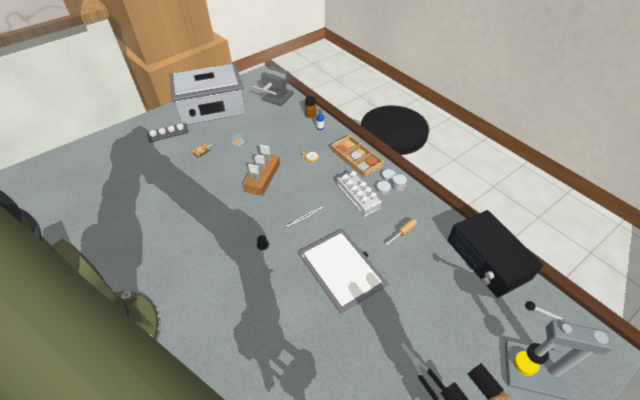

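```bash
cat > h.py <<'E'
import numpy as np
from cell import env
def ray(n,u,v,z,m=None):
    m=m or env.camera_model(n)
    R,t=m['R'],m['t'];d=R.T@np.array([(u-m['cx'])/m['fx'],(v-m['cy'])/m['fy'],1]);c=-R.T@t
    return c+d*(z-c[2])/d[2]
def proj(n,X,m=None):
    m=m or env.camera_model(n)
    p=m['R']@np.array(X)+m['t'];return np.array([m['fx']*p[0]/p[2]+m['cx'],m['fy']*p[1]/p[2]+m['cy']])
E
python3 - <<'E'
import cv2,numpy as np
a=cv2.imread('pics/top0.png');b=cv2.imread('pics/side0.png')
r=lambda i,x,y,w,h,s:cv2.resize(i[y:y+h,x:x+w],None,fx=s,fy=s,interpolation=cv2.INTER_CUBIC)
p=r(a,205,180,60,65,6.5)[:,:390];q=r(b,235,138,55,60,7)[:422,:385]
c=np.zeros((430,790,3),np.uint8);c[:p.shape[0],:p.shape[1]]=p;c[:q.shape[0],400:400+q.shape[1]]=q
cv2.imwrite('pics/crop1.png',c)
E
```

```text
(no output)
```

View pics/crop1.png

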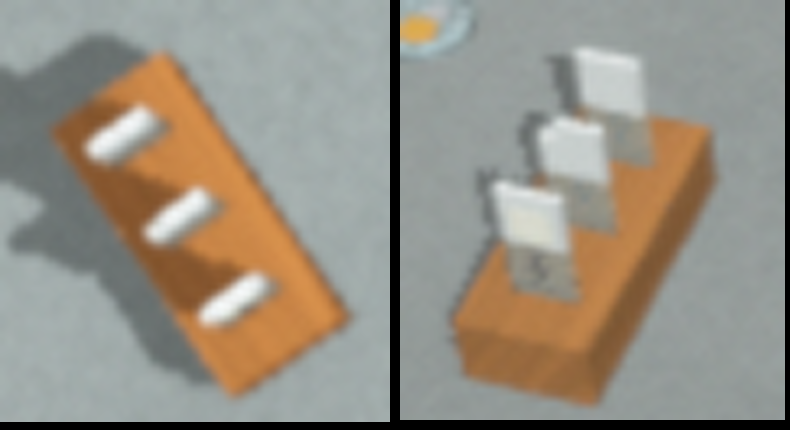

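```bash
python3 - <<'E'
from h import *
import cv2
P=[ray('top',205+u/6.5-.4,180+v/6.5-.4,.036) for u,v in((165,52),(55,130),(235,395),(350,318))]
P=np.array(P);print(P.round(4),P.mean(0),[np.linalg.norm(P[i]-P[i-1]).round(4) for i in range(4)])
d=(P[0]+P[1]-P[2]-P[3]);print('block x axis deg',np.degrees(np.arctan2(d[1],d[0])))
for u,v in((122,132),(180,215),(235,298)): print(ray('top',205+u/6.5-.4,180+v/6.5-.4,.096))
a=cv2.imread('pics/top0.png');m=(a.min(2)>200).astype(np.uint8);m[:185]=0;m[260:]=0;m[:,:330]=0;m[:,420:]=0
c=max(cv2.findContours(m,0,2)[0],key=cv2.contourArea);h=cv2.convexHull(c);r=cv2.minAreaRect(h);b=cv2.boxPoints(r);print(r,b)
Q=np.array([ray('top',*p,.0085) for p in b]);print(Q.round(4),Q.mean(0),[np.linalg.norm(Q[i]-Q[i-1]).round(4) for i in range(4)])
F=np.array([ray('top',*p,.008) for p in((343,194.5),(409,197),(405,248.5),(337,244))]);print(F.mean(0),[np.linalg.norm(F[i]-F[i-1]).round(4) for i in range(4)])
m=env.camera_model('wrist');print(m)
o=env.get_obs();from scipy.spatial.transform import Rotation as Ro
T=Ro.from_euler('xyz',o['tool_rot'],degrees=True).as_matrix();C=-m['R'].T@m['t'];print('cam in tool',T.T@(C-o['tool_pos']),T.T@m['R'].T)
E
```

```text
[[0.6476 0.2337 0.036 ]
 [0.6114 0.2839 0.036 ]
 [0.4893 0.1992 0.036 ]
 [0.5245 0.1468 0.036 ]] [0.56817916 0.2159237  0.036     ] [np.float64(0.1507), np.float64(0.0619), np.float64(0.1486), np.float64(0.0631)]
block x axis deg 34.991280422344694
[0.60501222 0.2415828  0.096     ]
[0.56809751 0.21530771 0.096     ]
[0.53135596 0.19047909 0.096     ]
((373.4466552734375, 220.54379272460938), (61.45048141479492, 41.7020263671875), 5.599339485168457) [[340.83356 238.29741]
 [344.90247 196.79436]
 [406.05975 202.79018]
 [401.99084 244.29323]]
[[ 0.4954 -0.1003  0.0085]
 [ 0.622  -0.1133  0.0085]
 [ 0.6034 -0.3002  0.0085]
 [ 0.4771 -0.2857  0.0085]] [ 0.54948204 -0.19988027  0.0085    ] [np.float64(0.1864), np.float64(0.1273), np.float64(0.1878), np.float64(0.1272)]
[ 0.54822949 -0.20011394  0.008     ] [np.float64(0.1521), np.float64(0.2022), np.float64(0.1576), np.float64(0.2066)]
{'fx': 335.7356785920607, 'fy': 335.7356785920607, 'cx': 322.4435890668608, 'cy': 194.57546476510004, 'R': array([[ 0.25172543, -0.96779561, -0.00244356],
       [-0.92527205, -0.24140367,  0.29256777],
       [-0.28373569, -0.07138579, -0.95624167]]), 't': array([-0.64919633, -0.03593623,  0.39213155])}
cam in tool [ 0.08150749  0.00021486 -0.16230878] [[ 1.66227378e-03 -9.56279630e-01 -2.92449152e-01]
 [ 9.99998300e-01  1.82289989e-03 -2.76735548e-04]
 [ 7.97742094e-04 -2.92448195e-01  9.56281034e-01]]
```

The top view gives the block at about (0.568, 0.216) with its x axis at 35°, sides matching 150 x 64. The pad middle is at about (0.549, -0.200). The notch can't be made out at this resolution, so I'll move to a close view through the wrist camera.

step_arm([
  {"dp": [27,-40,-16],"dr": [0,0,0],"fingers": 0},
  {"dp": [27,-40,-16],"dr": [0,0,0],"fingers": 0},
  {"dp": [27,-41,-16],"dr": [0,0,0],"fingers": 0},
  {"dp": [27,-41,-16],"dr": [0,0,0],"fingers": 0},
  {"dp": [27,-41,-16],"dr": [0,0,0],"fingers": 0},
])

```text
time_s: 0.72
tool_pos: [0.2428, -0.3973, 0.3027]
tool_rot: [-180.0, 0.0, 14.5]
force: [0.0, -0.9, 0.2]
grip_width: 0.0868
grasp_force: 0.0
```

step_arm([
  {"dp": [38,-27,0],"dr": [0,0,0],"fingers": 0},
  {"dp": [38,-27,0],"dr": [0,0,0],"fingers": 0},
  {"dp": [38,-27,0],"dr": [0,0,0],"fingers": 0},
  {"dp": [38,-27,0],"dr": [0,0,0],"fingers": 0},
  {"dp": [38,-27,0],"dr": [0,0,0],"fingers": 0},
])

```text
time_s: 1.35
tool_pos: [0.3933, -0.2195, 0.3023]
tool_rot: [180.0, 0.0, 14.5]
force: [0.0, -0.8, 0.8]
grip_width: 0.087
grasp_force: 0.0
```

step_arm([
  {"dp": [35,-38,5],"fingers": 0},
  {"dp": [35,-38,5],"fingers": 0},
  {"dp": [35,-38,5],"fingers": 0},
  {"dp": [35,-38,5],"fingers": 0},
  {"dp": [35,-38,5],"fingers": 0},
])

```text
validation failed for argument at $.mo...
```

step_arm([
  {"dp": [35,-38,10],"fingers": 0},
  {"dp": [35,-38,10],"fingers": 0},
  {"dp": [35,-38,10],"fingers": 0},
  {"dp": [35,-38,10],"dr": [0,0,-0.18],"fingers": 0},
  {"dp": [35,-38,10],"dr": [0,0,-0.18],"fingers": 0},
])

```text
validation failed for argument at $.mo...
```

```bash
python3 - <<'E'
from h import *
import cv2
m=env.camera_model('wrist');im=env.read_camera('wrist')[:,:,::-1]
o=env.get_obs();print(o['tool_pos'],o['tool_rot'],o['qpos'],proj('wrist',[.568,.216,.096],m))
np.save('m1.npy',m,allow_pickle=True)
cv2.imwrite('pics/w1.png',im)
E
```

```text
[ 0.39759089 -0.21302196  0.30251558] [-179.88561142   -0.18207982   15.0132943 ] [ 56.48260844  -7.40949933 -28.20294789 101.33575923  -3.71568948
  85.15887404 -46.19657075] [-107.39498306 -142.9343854 ]
```

View pics/w1.png

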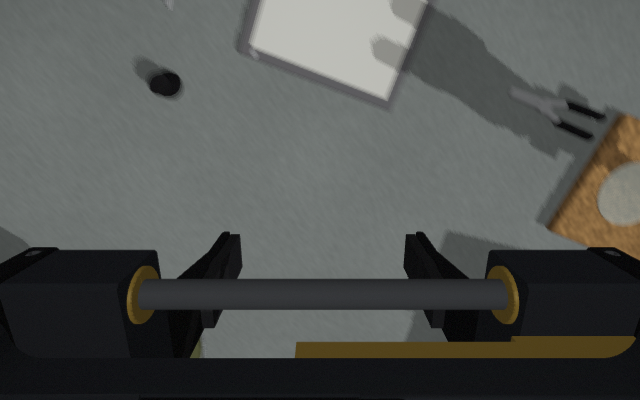

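The wrist view shows the pad's near corner at about (250,45), with the gripper filling everything below row 250. To see the slide faces I'll come over the block with the tool tilted.

step_arm([
  {"dp": [32,-39,8],"dr": [0,0,0],"fingers": 0},
  {"dp": [32,-39,8],"dr": [0,0,0],"fingers": 0},
  {"dp": [32,-39,8],"dr": [0,0,0],"fingers": 0},
  {"dp": [32,-39,8],"dr": [0,0,0],"fingers": 0},
  {"dp": [32,-39,8],"dr": [0,0,0],"fingers": 0},
])

```text
time_s: 2.02
tool_pos: [0.4991, 0.0091, 0.2621]
tool_rot: [180.0, 0.0, 14.5]
force: [-0.0, -1.6, 0.5]
grip_width: 0.087
grasp_force: 0.0
```

step_arm([
  {"dp": [32,-39,17],"dr": [0,0,0],"fingers": 0},
  {"dp": [32,-39,17],"dr": [0,0,0],"fingers": 0},
  {"dp": [32,-39,17],"dr": [0,0,0],"fingers": 0},
  {"dp": [32,-39,18],"dr": [0,0,0],"fingers": 0},
  {"dp": [32,-39,18],"dr": [0,0,0],"fingers": 0},
])

```text
time_s: 2.65
tool_pos: [0.6057, 0.2375, 0.1741]
tool_rot: [180.0, 0.1, 14.4]
force: [1.3, -0.5, 1.0]
grip_width: 0.0871
grasp_force: 0.0
```

step_arm([
  {"dp": [0,0,0],"dr": [0,0,-0.175],"fingers": 0},
  {"dp": [0,0,0],"dr": [0,0,-0.174],"fingers": 0},
  {"dp": [0,0,0],"dr": [0,-0.163,0],"fingers": 0},
  {"dp": [0,0,0],"dr": [0,-0.163,0],"fingers": 0},
  {"dp": [0,0,0],"dr": [0,-0.163,0],"fingers": 0},
])

```text
time_s: 3.28
tool_pos: [0.6055, 0.236, 0.1756]
tool_rot: [179.9, 28.3, 34.4]
force: [2.2, 0.1, 0.2]
grip_width: 0.0869
grasp_force: 0.0
```

```bash
python3 - <<'E'
from h import *
import cv2
m=env.camera_model('wrist');im=env.read_camera('wrist')[:,:,::-1]
o=env.get_obs();print(o['tool_pos'],o['tool_rot'],o['qpos'],proj('wrist',[.568,.216,.096],m))
np.save('m1.npy',m,allow_pickle=True)
cv2.imwrite('pics/w2.png',im)
E
```

```text
[0.6045497  0.23828428 0.16803871] [-179.72801485   29.02216799   34.69303691] [ -4.20041224  50.60232043 -45.72546688  56.36953154  30.15733937
 113.20321024 -96.94978225] [315.62730544 198.7402232 ]
```

View pics/w2.png

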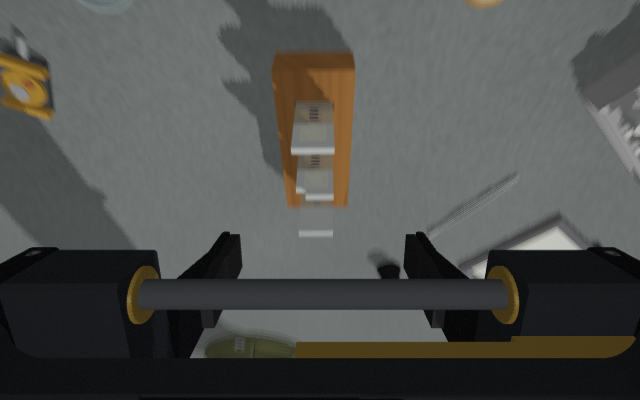

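```bash
python3 - <<'E'
import cv2
a=cv2.imread('pics/w2.png')[90:245,270:360]
cv2.imwrite('pics/c2.png',cv2.resize(a,None,fx=3.8,fy=3.8,interpolation=cv2.INTER_CUBIC))
E
```

```text
(no output)
```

View pics/c2.png

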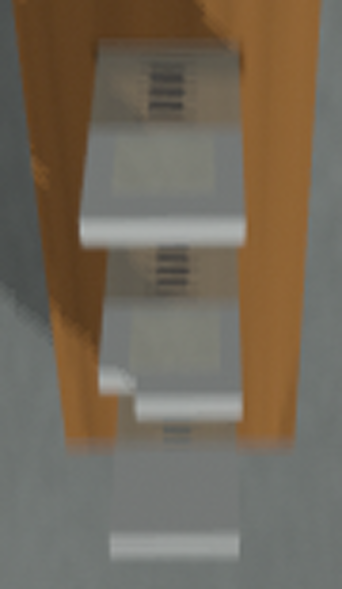

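The crop shows the middle slide is notched, at image left of its top edge. The face towards the camera (+35° side) carries the label. The image is upside down, so the notch sits upper right when facing the label, which agrees. I'll fit a quick arm model from the recorded poses to check that the final pose can be reached.

```bash
cat > kin.py <<'E'
import numpy as np, itertools
from scipy.spatial.transform import Rotation as Ro
from scipy.optimize import least_squares
lo=np.array([-163.93,-17.29,-79.2,3.27,-89.18,5.43,-154.24]);hi=np.array([163.93,119.83,71.16,140.29,269.18,117.66,154.24])
def fk(q,p,s):
    d1,L1,L2,dt,a1,a2,a3,y0,y7=p
    R=Ro.from_euler('z',y0+s[0]*q[0],degrees=True);x=np.array([0,0,d1])
    R=R*Ro.from_euler('y',q[1],degrees=True)*Ro.from_euler('z',s[1]*q[2],degrees=True);x=x+R.apply([a1,0,L1])
    R=R*Ro.from_euler('y',q[3],degrees=True)*Ro.from_euler('z',s[2]*q[4],degrees=True);x=x+R.apply([a2,0,L2])
    R=R*Ro.from_euler('y',q[5],degrees=True);R=R*Ro.from_euler('z',y7+s[3]*q[6],degrees=True)
    return x+R.apply([0,0,dt])+0*a3,R
D=[([76.32482084,18.43895365,-4.01526862,83.17332895,1.29486271,78.53883414,-3.26049196],[.1623781,-.62884488,.22147644],[-179.894,.0055,14.484]),
([56.48260844,-7.40949933,-28.20294789,101.33575923,-3.71568948,85.15887404,-46.19657075],[.39759089,-.21302196,.30251558],[-179.88561142,-.18207982,15.0132943]),
([-4.20041224,50.60232043,-45.72546688,56.36953154,30.15733937,113.20321024,-96.94978225],[.6045497,.23828428,.16803871],[-179.72801485,29.02216799,34.69303691])]
def res(p,s,D=D):
    r=[]
    for q,x,e in D:
        X,R=fk(q,p,s);r+=list((X-x)*5)+list((R.inv()*Ro.from_euler('xyz',e,degrees=True)).as_rotvec())
    return np.array(r+[1e-3*p[4],1e-3*p[5],p[6]*.1])
def fit(D=D):
    best=None
    for s in itertools.product((1,-1),repeat=4):
        for y7 in (0,90,180,270):
          for y0 in (0,180):
            f=least_squares(res,[.33,.4,.4,.3,0,0,0,y0,y7],args=(s,D),x_scale=[.1]*7+[30,30])
            if best is None or f.cost<best[0]: best=(f.cost,s,f.x)
    return best
def ik(p,s,X,R,q0):
    def g(q):
        x,r=fk(q,p,s);return np.r_[(x-X)*10,3*(r.inv()*R).as_rotvec(),.002*(q-q0)/30]
    f=least_squares(g,np.clip(q0,lo+.1,hi-.1),bounds=(lo,hi),x_scale=30);x,r=fk(f.x,p,s)
    return f.x,np.linalg.norm(x-X),np.degrees((r.inv()*R).magnitude())
E
python3 - <<'E'
from kin import *
b=fit();print(b[0],b[1],b[2].round(4));print(res(b[2],b[1]).round(4))
import pickle;pickle.dump(b,open('kin.pkl','wb'))
E
```

```text
0.0003505647601186164 (-1, -1, -1, -1) [-9.60000e-03  4.27300e-01  4.65100e-01  2.90500e-01  1.68000e-02
 -2.17300e-01  0.00000e+00 -2.50600e+00  8.75989e+01]
[-0.0044 -0.0016 -0.009  -0.     -0.0001 -0.0018  0.002   0.0089  0.0042
  0.0001 -0.0001 -0.0018  0.0002  0.0021  0.0048 -0.0212 -0.0006  0.0037
  0.     -0.0002  0.    ]
```

```bash
python3 - <<'E'
import re
s=open('kin.py').read()
s=s.replace("return x+R.apply([0,0,dt])+0*a3,R","return x+R6.apply([a3,0,0])+R.apply([0,0,dt]),R").replace("R=R*Ro.from_euler('y',q[5],degrees=True);R=","R6=R*Ro.from_euler('y',q[5],degrees=True);R=R6*").replace("R=R6*R*Ro","R=R6*Ro")
s=s.replace("r+[1e-3*p[4],1e-3*p[5],p[6]*.1]","list(r)+[.003*p[4],.003*p[5],.003*p[6],.01*(p[7]-0),.01*(p[8]-90),.002*(p[0]-.33)]")
open('kin.py','w').write(s)
E
python3 - <<'E'
from kin import *
import pickle
s=(-1,-1,-1,-1)
for d in(.27,.33,.38):
    f=least_squares(res,[d,.4,.4,.3,0,0,0,0,90],args=(s,),x_scale=[.1]*7+[30,30]);print(f.cost,f.x.round(3))
r=f.fun;print(r.round(4))
E
```

```text
0.0008118138825986951 [-3.5000e-02  4.2100e-01  4.5800e-01  2.8200e-01  1.0000e-02 -2.4000e-01
 -1.1000e-02 -2.4170e+00  8.7913e+01]
0.000811813882598696 [-3.5000e-02  4.2100e-01  4.5800e-01  2.8200e-01  1.0000e-02 -2.4000e-01
 -1.1000e-02 -2.4170e+00  8.7913e+01]
0.0008118138825986892 [-3.5000e-02  4.2100e-01  4.5800e-01  2.8200e-01  1.0000e-02 -2.4000e-01
 -1.1000e-02 -2.4170e+00  8.7913e+01]
[ 0.0016 -0.0018  0.002  -0.     -0.0001 -0.0057  0.0026  0.0091 -0.0025
  0.0001 -0.0001 -0.0058 -0.0016  0.003   0.0006 -0.0205 -0.0005 -0.0005
  0.     -0.0007 -0.     -0.0242 -0.0209 -0.0007]
```

```bash
python3 - <<'E'
from kin import *
from h import env
import pickle
o=env.get_obs();print(o['tool_pos'],o['tool_rot'],o['time_s'],o['joint_velocities'].round(2))
D.append((o['qpos'],o['tool_pos'],o['tool_rot']))
s=(-1,-1,-1,-1)
f=least_squares(lambda p:res(p,s,D),[.33,.4,.4,.3,0,0,0,0,90],x_scale=[.1]*7+[30,30]);p=f.x;print(f.cost,p.round(3))
pickle.dump((s,p),open('kin.pkl','wb'))
up=np.array([0,0,1.]);n=np.array([.819,.574,0]);mid=np.array([.568,.216,.087])
pad=np.array([.5495,-.2,.0085+.075])
q0=o['qpos'];print(q0.round(1))
for th in(30,35,40):
    t=np.radians(th);c,S=np.cos(t),np.sin(t)
    z=-c*up-S*n;x=c*n-S*up;R=Ro.from_matrix(np.c_[x,np.cross(z,x),z])
    q,e,a=ik(p,s,mid+.019*z,R,q0);print('grasp',th,q.round(),round(e,4),round(a,2))
    for ph in range(-150,60,30):
        h=-np.array([np.cos(np.radians(ph)),np.sin(np.radians(ph)),0])
        z=-S*up-c*h;x=c*up-S*h;R=Ro.from_matrix(np.c_[x,np.cross(z,x),z])
        X=pad+h*.048+.019*z
        best=min((ik(p,s,X,R,np.array(g)) for g in(q,[20,40,0,100,90,80,-90],[20,40,0,100,150,60,0],[20,40,0,100,90,80,90])),key=lambda r:r[1]*100+r[2])
        print('  end',th,ph,best[0].round(),round(best[1],4),round(best[2],2))
E
```

```text
[0.6045497  0.23828428 0.16803871] [-179.72801485   29.02216799   34.69303691] 3.325 [  3.97  -2.98  -0.13  13.4   -2.41 -15.83  -0.7 ]
0.0010226739648237903 [-2.7000e-02  4.2300e-01  4.6000e-01  2.8600e-01  1.0000e-02 -2.3400e-01
 -1.1000e-02 -2.3920e+00  8.7928e+01]
[ -4.2  50.6 -45.7  56.4  30.2 113.2 -96.9]
grasp 30 [  11.   44.  -52.   85.   31.   98. -101.] 0.0 0.0
  end 30 -150 [ 22.  44. -14.  76.  46. 111. 124.] 0.0 0.0
  end 30 -120 [ 23.  29. -16.  93.  62.  92. 140.] 0.0 0.0
  end 30 -90 [ 36.  10. -24. 112.  73.  66. 154.] 0.0 0.0
  end 30 -60 [-52. -14.  71. 125. 101.  42. 154.] 0.0212 8.28
  end 30 -30 [  -0.  -17.   36.  137.   75.    5. -154.] 0.0457 7.31
  end 30 0 [ 35. -17. -34. 133. -88.  12. -10.] 0.0301 3.23
  end 30 30 [ 35.  -6. -19. 125. -79.  42.  10.] 0.0 0.0
grasp 35 [   7.   46.  -49.   82.   30.  103. -101.] 0.0 0.0
  end 35 -150 [ 23.  42. -17.  78.  44. 108. 122.] 0.0 0.0
  end 35 -120 [ 25.  28. -18.  94.  58.  90. 140.] 0.0 0.0
  end 35 -90 [ 62.  38. -66. 102.  91.  87. 150.] 0.0 0.0
  end 35 -60 [  51.  -17.  -24.  137.   43.   23. -154.] 0.0236 9.21
  end 35 -30 [   3.  -17.   32.  140.   63.    5. -144.] 0.0434 5.35
  end 35 0 [ 33. -17. -31. 136. -74.  13. -22.] 0.0274 3.02
  end 35 30 [ 31.  -7. -16. 126. -72.  41.   5.] 0.0 0.0
grasp 40 [   4.   48.  -47.   79.   30.  108. -101.] 0.0 0.0
  end 40 -150 [ 25.  40. -19.  80.  42. 105. 121.] 0.0 0.0
  end 40 -120 [ 27.  26. -20.  96.  55.  87. 140.] 0.0 0.0
  end 40 -90 [ 63.  43. -70. 101.  91.  89. 150.] 0.0 0.0
  end 40 -60 [  51.  -17.  -26.  137.   39.   25. -154.] 0.0157 6.0
  end 40 -30 [  -3.  -17.   34.  140.   55.   10. -138.] 0.0388 4.61
  end 40 0 [ 32. -17. -28. 139. -62.  15. -32.] 0.0226 2.61
  end 40 30 [ 28.  -7. -13. 127. -64.  40.  -0.] 0.0 0.0
```

step_arm([
  {"dp": [0,0,0],"dr": [0,-0.1,0],"fingers": 0},
  {"dp": [0,0,0],"dr": [0,0,0],"fingers": 0},
  {"dp": [0,0,0],"dr": [0,0,0],"fingers": 0},
  {"dp": [0,0,0],"dr": [0,0,0],"fingers": 0},
  {"dp": [0,0,0],"dr": [0,0,0],"fingers": 0},
])

```text
time_s: 3.95
tool_pos: [0.605, 0.2364, 0.1768]
tool_rot: [-180.0, 33.6, 34.5]
force: [-0.1, 0.5, 0.4]
grip_width: 0.0868
grasp_force: 0.0
```

```bash
cat > go.py <<'E'
from h import *
from scipy.spatial.transform import Rotation as Ro
def delta(X,Rt=None):
    o=env.get_obs();T=Ro.from_euler('xyz',o['tool_rot'],degrees=True)
    d=T.inv().apply(np.array(X)-o['tool_pos'])*1000
    print('t',o['time_s'],'pos',o['tool_pos'].round(4),'rot',o['tool_rot'].round(2),'dp mm',d.round(1),'dr',(T.inv()*Rt).as_rotvec().round(3) if Rt else '', 'q',o['qpos'].round(1),'vmax',abs(o['joint_velocities']).max().round(2))
    return T
def frame(z,x):
    z=np.array(z);x=np.array(x);return Ro.from_matrix(np.c_[x,np.cross(z,x),z])
up=np.array([0,0,1.]);n=np.array([np.cos(np.radians(35)),np.sin(np.radians(35)),0])
def grasp(th):
    c,S=np.cos(np.radians(th)),np.sin(np.radians(th));return frame(-c*up-S*n,c*n-S*up)
E
python3 - <<'E'
from go import *
R=grasp(35);z=R.apply([0,0,1]);g=np.array([.568,.216,.087])+.019*z;print(g)
delta(g-.06*z,R);delta(g,R)
import cv2
m=env.camera_model('wrist');im=env.read_camera('wrist')[:,:,::-1]
b=cv2.resize(im[70:240,240:400],None,fx=3.5,fy=3.5,interpolation=cv2.INTER_CUBIC);cv2.imwrite('pics/c3.png',b)
for y in(-.015,.015):
    X=np.array([.568,.216,.096])+y*np.array([-n[1],n[0],0])
    print('pred crop',((proj('wrist',X+.0025*n,m)-[240,70])*3.5).round(1),((proj('wrist',X-.0025*n,m)-[240,70])*3.5).round(1))
E
```

```text
[0.55907292 0.20974919 0.07143611]
t 3.95 pos [0.605  0.2364 0.1768] rot [-179.96   33.63   34.47] dp mm [15.8 -4.3 57.1] dr [-0.006 -0.024 -0.008] q [-10.5  51.3 -35.1  51.1  25.1 117.6 -93.1] vmax 0.64
t 3.95 pos [0.605  0.2364 0.1768] rot [-179.96   33.63   34.47] dp mm [ 14.3  -4.  117.1] dr [-0.006 -0.024 -0.008] q [-10.5  51.3 -35.1  51.1  25.1 117.6 -93.1] vmax 0.64
pred crop [334.5 403.1] [334.1 417.7]
pred crop [199.5 403.7] [201.  418.3]
```

View pics/c3.png

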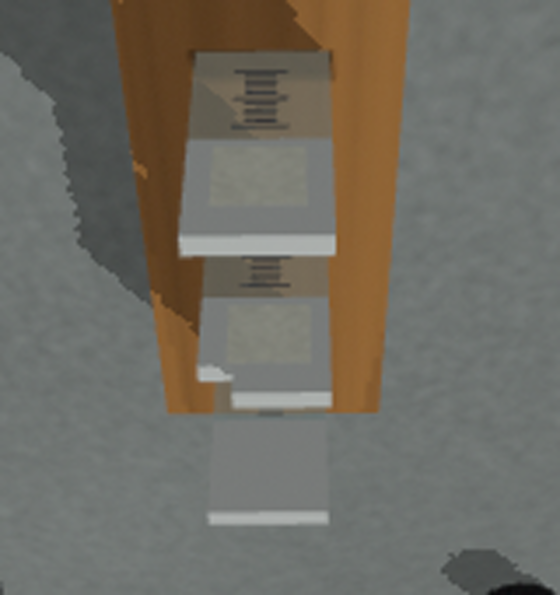

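The middle slide's top edge shows at crop (197–331, 393–407), about 1 px left of and 3 px above my prediction. That is a 1–3 mm shift towards +n, so I've adjusted the target and am going to the pre-grasp pose.

step_arm([
  {"dp": [8,-2,28],"dr": [0,0,0],"fingers": 0},
  {"dp": [9,-2,28],"dr": [0,0,0],"fingers": 0},
  {"dp": [0,0,0],"dr": [0,0,0],"fingers": 0},
  {"dp": [0,0,0],"dr": [0,0,0],"fingers": 0},
  {"dp": [0,0,0],"dr": [0,0,0],"fingers": 0},
])

```text
time_s: 4.62
tool_pos: [0.5895, 0.231, 0.121]
tool_rot: [180.0, 33.6, 34.5]
force: [-0.4, 0.4, 1.0]
grip_width: 0.0873
grasp_force: 0.0
```

```bash
python3 - <<'E'
from go import *
o=env.get_obs();z=Ro.from_euler('xyz',o['tool_rot'],degrees=True).apply([0,0,1])
g=np.array([.569,.217,.087])+.019*z;delta(g,grasp(35))
E
```

```text
t 4.625 pos [0.5895 0.231  0.121 ] rot [179.99  33.6   34.45] dp mm [-1.9 -0.  61.1] dr [-0.005 -0.024 -0.008] q [ -8.7  51.1 -35.2  58.5  24.7 111.1 -94.7] vmax 0.24
```

step_arm([
  {"dp": [-2,0,20],"dr": [0,0,0],"fingers": 0},
  {"dp": [0,0,20],"dr": [0,0,0],"fingers": 0},
  {"dp": [0,0,15],"dr": [0,0,0],"fingers": 0.3},
  {"dp": [0,0,6],"dr": [0,0,0],"fingers": 0.5},
  {"dp": [0,0,0],"dr": [0,0,0],"fingers": 0.55},
])

```text
time_s: 5.25
tool_pos: [0.5597, 0.2105, 0.0703]
tool_rot: [180.0, 33.7, 34.5]
force: [-0.0, 0.4, 0.4]
grip_width: 0.0649
grasp_force: 0.0
```

```bash
python3 - <<'E'
from go import *
o=env.get_obs();z=Ro.from_euler('xyz',o['tool_rot'],degrees=True).apply([0,0,1])
g=np.array([.569,.217,.087])+.019*z;delta(g,grasp(35));print(o['grip_width'],o['force'])
import cv2
m=env.camera_model('wrist');im=env.read_camera('wrist')[:,:,::-1];cv2.imwrite('pics/w3.png',im)
cv2.imwrite('pics/c4.png',cv2.resize(im[130:330,200:440],None,fx=3,fy=3,interpolation=cv2.INTER_CUBIC))
E
```

```text
t 5.25 pos [0.5597 0.2105 0.0703] rot [179.99  33.71  34.47] dp mm [ 0.2 -0.1 -1.1] dr [-0.005 -0.022 -0.008] q [ -5.8  49.6 -35.4  68.1  24.4 104.1 -95.9] vmax 0.82
0.06492893059684617 [-0.004625    0.42747497  0.35342679]
```

View pics/c4.png

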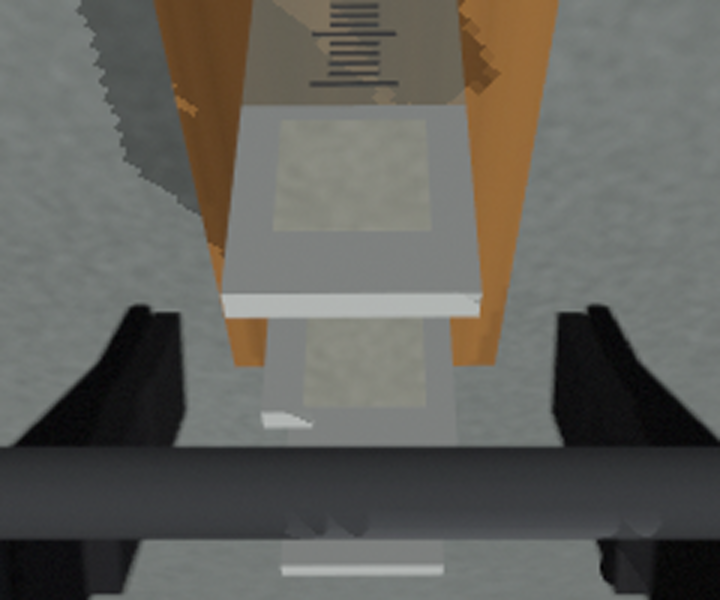

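The fingers straddle the notched slide. Its centre is at crop column 361 against the finger-gap centre at 369, so about 1.3 mm towards −y. I'll correct that and close lightly.

step_arm([
  {"dp": [0,-1.3,-1],"dr": [0,0,0],"fingers": 0.58},
  {"dp": [0,0,0],"dr": [0,0,0],"fingers": 0.7},
  {"dp": [0,0,0],"dr": [0,0,0],"fingers": 0.7},
  {"dp": [0,0,0],"dr": [0,0,0],"fingers": 0.7},
  {"dp": [0,0,0],"dr": [0,0,0],"fingers": 0.7},
], squeeze=4)

```text
time_s: 5.92
tool_pos: [0.5591, 0.2118, 0.0708]
tool_rot: [-180.0, 33.7, 34.5]
force: [-0.8, 0.1, 0.2]
grip_width: 0.0299
grasp_force: 4.0
```

step_arm([
  {"dp": [0,0,0],"dr": [0,0,0],"fingers": 0.8},
  {"dp": [0,0,0],"dr": [0,0,0],"fingers": 0.8},
  {"dp": [-2.8,0,-4.2],"dr": [0,0,0],"fingers": 0.8},
  {"dp": [-5.5,0,-8.3],"dr": [0,0,0],"fingers": 0.8},
  {"dp": [-5.5,0,-8.3],"dr": [0,0,0],"fingers": 0.8},
], squeeze=15)

```text
time_s: 6.55
tool_pos: [0.5593, 0.2118, 0.0966]
tool_rot: [180.0, 33.7, 34.5]
force: [0.2, -0.1, -0.3]
grip_width: 0.0295
grasp_force: 15.0
```

step_arm([
  {"dp": [-8.3,0,-12.5],"dr": [0,0,0],"fingers": 0.8},
  {"dp": [-8.3,0,-12.5],"dr": [0,0,0],"fingers": 0.8},
  {"dp": [-11,0,-16.6],"dr": [0,0,0],"fingers": 0.8},
  {"dp": [-11,0,-16.6],"dr": [0,0,0],"fingers": 0.8},
  {"dp": [-11,0,-16.6],"dr": [0,0,0],"fingers": 0.8},
])

```text
time_s: 7.18
tool_pos: [0.5595, 0.2121, 0.1871]
tool_rot: [180.0, 33.7, 34.5]
force: [0.1, -0.2, -0.6]
grip_width: 0.0296
grasp_force: 15.0
```

```bash
python3 - <<'E'
from go import *
from kin import *
import pickle,cv2
s,p=pickle.load(open('kin.pkl','rb'))
o=env.get_obs();q=o['qpos'];print(o['tool_pos'],o['tool_rot'],q.round(1),o['grip_width'],o['force'])
x,r=fk(q,p,s);print('model err',x-o['tool_pos'])
im=env.read_camera('wrist')[:,:,::-1];sd=env.read_camera('side')[:,:,::-1]
a=cv2.resize(im[150:400,160:480],None,fx=1.25,fy=1.25);u,v=proj('side',o['tool_pos']).astype(int)
b=cv2.resize(sd[max(v-65,0):v+65,u-60:u+60],(370,400),interpolation=cv2.INTER_CUBIC)
c=np.zeros((400,790,3),np.uint8);c[:a.shape[0],:400]=a;c[:,410:780]=b;cv2.imwrite('pics/c5.png',c)
D.append((q,o['tool_pos'],o['tool_rot']))
pickle.dump(D,open('D.pkl','wb'))
E
```

```text
[0.55950596 0.2120938  0.18707994] [179.997365    33.71504329  34.4785248 ] [ -6.4  44.4 -36.3  62.3  22.4 114.  -94.4] 0.029623943876260612 [ 0.11272999 -0.19769859 -0.57085706]
model err [ 0.01670035  0.01806059 -0.0077757 ]
```

View pics/c5.png

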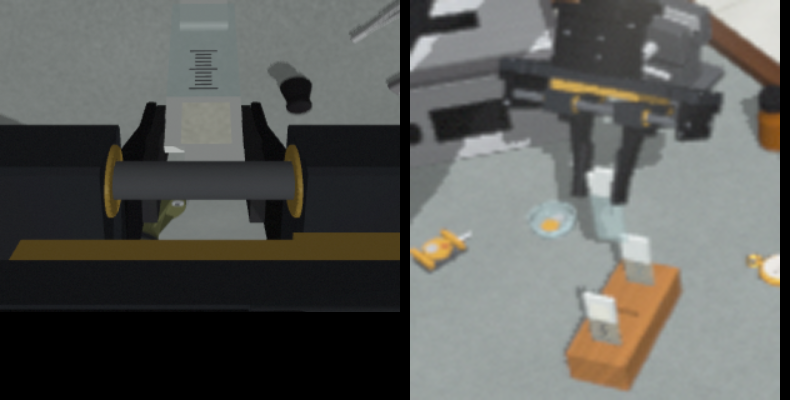

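The slide is clear of the block and held centrally by its frosted edges, and the other two are still standing. Next I'll refit the arm model and plan the turn.

```bash
cat > plan.py <<'E'
from go import *
import pickle
from scipy.optimize import least_squares
D=pickle.load(open('D.pkl','rb'))
D=D[:3]+D[-1:]+[([-10.5,51.3,-35.1,51.1,25.1,117.6,-93.1],[.605,.2364,.1768],[-179.96,33.63,34.47]),([-8.7,51.1,-35.2,58.5,24.7,111.1,-94.7],[.5895,.231,.121],[179.99,33.6,34.45]),([-5.8,49.6,-35.4,68.1,24.4,104.1,-95.9],[.5597,.2105,.0703],[179.99,33.71,34.47])]
lo=np.array([-163.93,-17.29,-79.2,3.27,-89.18,5.43,-154.24]);hi=np.array([163.93,119.83,71.16,140.29,269.18,117.66,154.24])
E=lambda a,d:Ro.from_euler(a,d,degrees=True)
def fk(q,p):
    o=p[11:18]; q=np.array(q)+o
    R=E('z',-q[0]);x=np.array([0,0,p[0]])
    R=R*E('y',q[1]);x=x+R.apply([0,p[1],0]);R=R*E('z',-q[2]);x=x+R.apply([p[2],p[3],p[4]])
    R=R*E('y',q[3]);R=R*E('z',-q[4]);x=x+R.apply([p[5],p[6],p[7]])
    R=R*E('y',q[5]);x=x+R.apply([p[8],p[9],0]);R=R*E('z',90-q[6])
    return x+R.apply([0,0,p[10]]),R
p0=np.array([.33,0,0,0,.4,0,0,.4,0,0,.3]+[0]*7)
w=np.array([.02,.1,.1,.1,.02,.1,.1,.02,.1,.1,.02]+[.003]*7)
def res(p):
    r=[]
    for q,x,e in D:
        X,R=fk(q,p);r+=list((X-np.array(x))*5)+list(2*(R.inv()*E('xyz',e)).as_rotvec())
    return np.r_[r,w*(p-p0)]
f=least_squares(res,p0);p=f.x
def ik(X,R,q0):
    def g(q):
        x,r=fk(q,p);return np.r_[(x-X)*10,3*(r.inv()*R).as_rotvec(),.01*(q-q0)/30]
    f=least_squares(g,np.clip(q0,lo+.1,hi-.1),bounds=(lo,hi),x_scale=30);x,r=fk(f.x,p)
    return f.x,np.linalg.norm(x-X),np.degrees((r.inv()*R).magnitude())
def endpose(th,ph,hgt=.075):
    c,S=np.cos(np.radians(th)),np.sin(np.radians(th));h=-np.array([np.cos(np.radians(ph)),np.sin(np.radians(ph)),0])
    R=frame(-S*up-c*h,c*up-S*h);return np.array([.5495,-.2,.0085+hgt])+h*.048+.019*R.apply([0,0,1]),R,h
E
python3 - <<'E'
from plan import *
print(f.cost,p.round(3));print((f.fun[:42].reshape(7,6)).round(4))
q0=D[3][0]
for ph in range(30,121,15):
    X,R,h=endpose(33.7,ph);q,e,a=ik(X,R,q0);print(ph,X.round(3),q.round(),round(e,4),round(a,2))
E
```

```text
1.934086835015451e-05 [ 0.248 -0.015  0.001 -0.01   0.468 -0.001 -0.001  0.512  0.    -0.001
  0.369  0.016 -0.055 -0.015 -0.    -0.016  0.045  0.006]
[[ 0.0001  0.0001 -0.0004  0.0003 -0.0006  0.    ]
 [ 0.0002  0.0001  0.0003  0.0004  0.0002  0.0001]
 [ 0.     -0.     -0.      0.0001 -0.0002 -0.0001]
 [ 0.0002  0.0001 -0.0002 -0.     -0.0003 -0.    ]
 [ 0.0004 -0.0006 -0.0011  0.0015 -0.0004  0.0002]
 [ 0.     -0.0004  0.0019 -0.0004 -0.0016 -0.0011]
 [-0.0005  0.0007 -0.0005 -0.0009  0.0029  0.0009]]
30 [ 0.522 -0.216  0.073] [ 57.  19.  -5. 125. -73.  58.  46.] 0.0 0.02
45 [ 0.527 -0.223  0.073] [112.  64. -79. 112.   8.  47.  -5.] 0.0 0.01
60 [ 0.533 -0.228  0.073] [103.  70. -79. 100.  13.  64.  -1.] 0.0 0.01
75 [ 0.541 -0.231  0.073] [ 93.  75. -79.  87.  16.  79.   4.] 0.0 0.01
90 [ 0.55  -0.232  0.073] [ 82.  76. -77.  75.  17.  93.  12.] 0.0 0.01
105 [ 0.558 -0.231  0.073] [ 70.  76. -72.  63.  18. 106.  22.] 0.0 0.01
120 [ 0.566 -0.228  0.073] [ 59.  76. -69.  53.  21. 117.  32.] 0.0 0.01
```

```bash
cat > sim.py <<'E'
from plan import *
from scipy.spatial.transform import Slerp
def elbow(q):
    q=np.array(q)+p[11:18];R=E('z',-q[0])*E('y',q[1]);return np.array([0,0,p[0]])+R.apply([0,p[1],0])+(R*E('z',-q[2])).apply([p[2],p[3],p[4]])
def run(q,wps,show=True):
    tr=[];emax=0
    for X,R,N in wps:
        X0,R0=fk(q,p);S=Slerp([0,1],Ro.concatenate([R0,R]))
        for k in range(1,N+1):
            qn,e,a=ik(X0+(X-X0)*k/N,S(k/N),q);emax=max(emax,e*1000,a);tr.append(abs(qn-q).max());q=qn
        if show: print('  ',q.round(),'elbow',elbow(q).round(2),'err',round(emax,2),'maxstep',round(max(tr),1))
    return q
E
python3 - <<'E'
from sim import *
q0=np.array(D[3][0]);R0=fk(q0,p)[1]
for ph in(35,50,65,80):
    print(ph);X,R,h=endpose(33.7,ph)
    Rm=R0*E('y',45)
    run(q0,[(np.array([.53,.05,.25]),R0,10),(np.array([.53,-.02,.25]),Rm,10),(X+[0,0,.15],R,16),(X,R,6)])
for ph in(35,50,65):
    print('yaw-first',ph);X,R,h=endpose(33.7,ph);Y=E('z',ph-35)
    run(q0,[(np.array([.53,0,.25]),R0,10),(np.array([.53,-.1,.25]),Y*R0,10),(np.array([.53,-.2,.23]),Y*(R0*E('y',45)),8),(X+[0,0,.15],R,8),(X,R,6)])
E
```

```text
35
   [  8.  32. -36.  74.  23. 114. -82.] elbow [ 0.25 -0.06  0.64] err 0.0 maxstep 1.5
   [ 36.  -3. -31. 104.  -9.  70. -48.] elbow [-0.03 -0.01  0.72] err 0.0 maxstep 5.4
   [ 55.   7.  -2. 117. -62.  70.  28.] elbow [ 0.01 -0.06  0.71] err 0.0 maxstep 5.4
   [ 55.  21.  -3. 122. -69.  61.  46.] elbow [ 0.08 -0.15  0.68] err 0.0 maxstep 5.4
50
   [  8.  32. -36.  74.  23. 114. -82.] elbow [ 0.25 -0.06  0.64] err 0.0 maxstep 1.5
   [ 36.  -3. -31. 104.  -9.  70. -48.] elbow [-0.03 -0.01  0.72] err 0.0 maxstep 5.4
   [ 58.  16.  -8. 105. -54.  80.  31.] elbow [ 0.05 -0.13  0.7 ] err 0.0 maxstep 5.7
   [ 58.  29.  -8. 109. -56.  70.  45.] elbow [ 0.1  -0.21  0.66] err 0.0 maxstep 5.7
65
   [  8.  32. -36.  74.  23. 114. -82.] elbow [ 0.25 -0.06  0.64] err 0.0 maxstep 1.5
   [ 36.  -3. -31. 104.  -9.  70. -48.] elbow [-0.03 -0.01  0.72] err 0.0 maxstep 5.4
   [ 59.  26. -13.  93. -45.  89.  34.] elbow [ 0.08 -0.19  0.67] err 0.0 maxstep 6.6
   [ 59.  37. -13.  97. -44.  79.  44.] elbow [ 0.13 -0.25  0.62] err 0.0 maxstep 6.6
80
   [  8.  32. -36.  74.  23. 114. -82.] elbow [ 0.25 -0.
[... 916 characters left out ...]
   [ 53.   8. -31.  97.  -7.  73. -16.] elbow [ 0.02 -0.07  0.71] err 0.0 maxstep 6.7
   [ 74.  18. -26. 105. -49.  77.  28.] elbow [ 0.02 -0.15  0.69] err 0.0 maxstep 6.7
   [ 73.  31. -25. 109. -48.  65.  40.] elbow [ 0.05 -0.24  0.65] err 0.0 maxstep 6.7
yaw-first 65
   [ 12.  30. -35.  75.  25. 112. -77.] elbow [ 0.23 -0.07  0.65] err 0.0 maxstep 2.1
   [ 21.  20. -39.  89.  37. 100. -46.] elbow [ 0.15 -0.08  0.68] err 0.0 maxstep 3.1
   [ 54.  10. -32.  95.  -6.  76.  -2.] elbow [ 0.03 -0.09  0.71] err 0.0 maxstep 6.2
   [ 73.  29. -32.  92. -38.  85.  29.] elbow [ 0.04 -0.23  0.66] err 0.0 maxstep 6.2
   [ 72.  40. -29.  96. -35.  74.  37.] elbow [ 0.07 -0.3   0.6 ] err 0.0 maxstep 6.2
```

step_arm([
  {"dp": [-10,10,1],"dr": [0,0,0],"fingers": 0.8},
  {"dp": [-19,20,2],"dr": [0,0,0],"fingers": 0.8},
  {"dp": [-22,23,3],"dr": [0,0,0],"fingers": 0.8},
  {"dp": [-22,23,3],"dr": [0,0,0],"fingers": 0.8},
  {"dp": [-22,23,3],"dr": [0,0,0],"fingers": 0.8},
])

```text
time_s: 7.9
tool_pos: [0.5443, 0.0795, 0.2278]
tool_rot: [180.0, 33.9, 34.4]
force: [0.2, 0.9, -0.2]
grip_width: 0.0295
grasp_force: 15.0
```

step_arm([
  {"dp": [-22,23,3],"dr": [0,0,0],"fingers": 0.8},
  {"dp": [-22,23,3],"dr": [0,0,0],"fingers": 0.8},
  {"dp": [-22,23,3],"dr": [0,0,0],"fingers": 0.8},
  {"dp": [-18,20,3],"dr": [0,0,0],"fingers": 0.8},
  {"dp": [-10,10,2],"dr": [0,0.05,0],"fingers": 0.8},
])

```text
time_s: 8.52
tool_pos: [0.5294, -0.0509, 0.2677]
tool_rot: [-180.0, 31.0, 34.4]
force: [0.5, 1.0, -0.1]
grip_width: 0.0297
grasp_force: 15.0
```

step_arm([
  {"dp": [0,0,0],"dr": [0,0.1,0],"fingers": 0.8},
  {"dp": [0,0,0],"dr": [0,0.1,0],"fingers": 0.8},
  {"dp": [0,0,0],"dr": [0,0.1,0],"fingers": 0.8},
  {"dp": [0,0,0],"dr": [0,0.1,0],"fingers": 0.8},
  {"dp": [0,0,0],"dr": [0,0.1,0],"fingers": 0.8},
])

```text
time_s: 9.15
tool_pos: [0.5291, -0.0495, 0.2682]
tool_rot: [-180.0, 2.2, 34.4]
force: [0.0, 0.2, 0.3]
grip_width: 0.0297
grasp_force: 15.0
```

step_arm([
  {"dp": [0,0,0],"dr": [0,0.1,0],"fingers": 0.8},
  {"dp": [0,0,0],"dr": [0,0.1,0],"fingers": 0.8},
  {"dp": [0,0,0],"dr": [0,0.1,0],"fingers": 0.8},
  {"dp": [0,0,0],"dr": [0,0.1,0],"fingers": 0.8},
  {"dp": [0,0,0],"dr": [0,0.1,0],"fingers": 0.8},
])

```text
time_s: 9.78
tool_pos: [0.5289, -0.0495, 0.2681]
tool_rot: [180.0, -26.5, 34.4]
force: [0.3, -0.3, -0.2]
grip_width: 0.0295
grasp_force: 15.0
```

```bash
python3 - <<'E'
from sim import *
o=env.get_obs();print(o['qpos'].round(1),fk(o['qpos'],p)[0]-o['tool_pos'])
X,R,h=endpose(33.7,35);delta(X+[0,0,.1],R)
run(o['qpos'],[(X+[0,0,.1],R,12),(X,R,6)])
E
```

```text
[ 46.3 -10.4 -26.4 112.  -29.   63.8 -26. ] [ 6.39236245e-05  6.26361498e-06 -3.93995756e-04]
t 9.775 pos [ 0.5289 -0.0495  0.2681] rot [179.99 -26.51  34.38] dp mm [-132.1  136.2   40.4] dr [ 0.007  0.52  -0.008] q [ 46.3 -10.4 -26.4 112.  -29.   63.8 -26. ] vmax 58.58
   [ 60.  11.  -8. 119. -63.  66.  33.] elbow [ 0.03 -0.09  0.71] err 0.0 maxstep 5.3
   [ 60.  21.  -8. 121. -67.  60.  46.] elbow [ 0.07 -0.16  0.68] err 0.0 maxstep 5.3
```

step_arm([
  {"dp": [-18,19,6],"dr": [0,0,0],"fingers": 0.8},
  {"dp": [-30,31,9],"dr": [0,0,0],"fingers": 0.8},
  {"dp": [-33,33,10],"dr": [0,0,0],"fingers": 0.8},
  {"dp": [-30,31,9],"dr": [0,0,0],"fingers": 0.8},
  {"dp": [-21,22,6],"dr": [0,0,0],"fingers": 0.8},
])

```text
time_s: 10.4
tool_pos: [0.5221, -0.2196, 0.172]
tool_rot: [-179.9, -26.3, 34.3]
force: [-0.2, -0.2, 0.2]
grip_width: 0.0291
grasp_force: 15.0
```

step_arm([
  {"dp": [0,0,0],"dr": [0,0.09,0],"fingers": 0.8},
  {"dp": [0,0,0],"dr": [0,0.11,0],"fingers": 0.8},
  {"dp": [0,0,0],"dr": [0,0.11,0],"fingers": 0.8},
  {"dp": [0,0,0],"dr": [0,0.11,0],"fingers": 0.8},
  {"dp": [0,0,0],"dr": [0,0.1,0],"fingers": 0.8},
])

```text
time_s: 11.02
tool_pos: [0.5229, -0.218, 0.1736]
tool_rot: [-180.0, -56.3, 34.3]
force: [0.3, 0.1, -0.5]
grip_width: 0.0297
grasp_force: 15.0
```

```bash
python3 - <<'E'
from sim import *
X,R,h=endpose(33.7,35);delta(X,R)
import cv2
m=env.camera_model('wrist');im=env.read_camera('wrist')[:,:,::-1];sd=env.read_camera('side')[:,:,::-1]
o=env.get_obs();u,v=proj('side',o['tool_pos']).astype(int)
a=im[:,140:500]
y0=max(v-100,0);x0=u-90
b=cv2.resize(sd[y0:y0+180,x0:x0+180],(400,400),interpolation=cv2.INTER_CUBIC)
cv2.imwrite('pics/c6.png',np.hstack([a,b]));print('side crop origin',x0,y0,'scale',400/180)
print('pad mid wrist',proj('wrist',[.5495,-.2,.0085],m)-[140,0],'side',(proj('side',[.5495,-.2,.0085])-[x0,y0])*400/180)
E
```

```text
t 11.025 pos [ 0.5229 -0.218   0.1736] rot [-179.97  -56.33   34.33] dp mm [-83.7   0.5  55.8] dr [ 0.009 -0.001 -0.006] q [ 64.9  10.8 -13.5 119.6 -62.8  64.8  32.8] vmax 55.03
side crop origin 248 141 scale 2.2222222222222223
pad mid wrist [182.49376511 307.79367152] side [205.25323993 280.28250811]
```

View pics/c6.png

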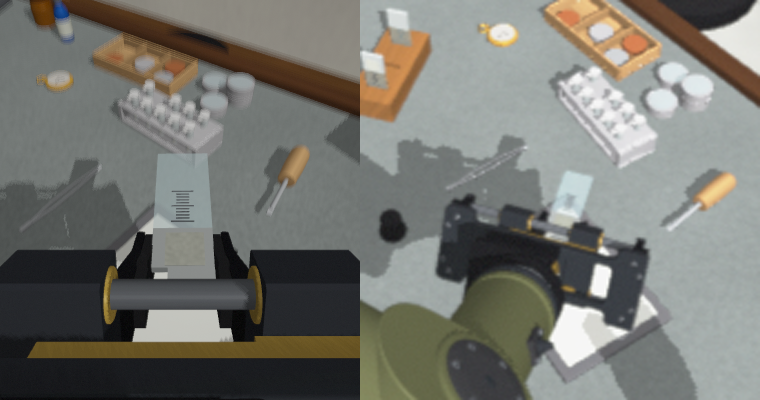

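```bash
python3 - <<'E'
from sim import *
m=env.camera_model('wrist');o=env.get_obs();T=E('xyz',o['tool_rot'])
delta(endpose(33.7,35)[0])
g=np.array(o['tool_pos'])-.019*T.apply([0,0,1])
def model(v):  # v: grasp z along slide (mm), angle between tool z and slide foot dir, lateral
    zg,th,l=v;t=np.radians(th);d=lambda s,nn:g+T.apply([0,l/1000,0])+T.apply([np.sin(t)*1,0,np.cos(t)])*(zg-s)/1000+T.apply([np.cos(t),0,-np.sin(t)])*nn/1000
    return d
print('up comp of foot dir',T.apply([np.sin(np.radians(33.7)),0,np.cos(np.radians(33.7))]))
obs={0:153,54:229}
for sgn in(1,-1):
  for zg in(72,75,78):
    d=model((zg,33.7*sgn,0));print(sgn,zg,[ (proj('wrist',d(s,2.5),m)-[140,0]).round(1) for s in(0,54,84)])
E
```

```text
t 11.125 pos [ 0.5214 -0.2185  0.171 ] rot [-179.38  -56.14   33.68] dp mm [-80.6   1.6  55.9] dr  q [ 64.9  10.9 -13.5 119.7 -62.6  64.8  32.6] vmax 4.92
up comp of foot dir [ 0.82709781  0.56205111 -0.00278485]
1 72 [array([182.3, 159.6]), array([182. , 235.1]), array([181.9, 291.8])]
1 75 [array([182.3, 156.1]), array([182.1, 230.1]), array([181.9, 285.5])]
1 78 [array([182.3, 152.7]), array([182.1, 225.2]), array([181.9, 279.3])]
-1 72 [array([182.2, 273.8]), array([182. , 267.5]), array([181.9, 262.2])]
-1 75 [array([182.2, 274. ]), array([182.1, 268. ]), array([181.9, 262.8])]
-1 78 [array([182.2, 274.3]), array([182.1, 268.4]), array([181.9, 263.4])]
```

The wrist view shows the slide level with the label up: foot edge at row 153, frosted line at row 229, column 183. That matches the model with the grip 76–77 mm up the slide, so it hasn't slipped. Now lowering to 7.5 cm above the pad.

step_arm([
  {"dp": [-12,0.5,8],"dr": [0,0,0],"fingers": 0.8},
  {"dp": [-20,0.5,13],"dr": [0,0,0],"fingers": 0.8},
  {"dp": [-20,0.5,13],"dr": [0,0,0],"fingers": 0.8},
  {"dp": [-18,0,12],"dr": [0,0,0],"fingers": 0.8},
  {"dp": [-12,0,8],"dr": [0,0,0],"fingers": 0.8},
])

```text
time_s: 11.75
tool_pos: [0.5248, -0.2182, 0.0752]
tool_rot: [180.0, -56.1, 34.6]
force: [-0.0, 0.1, -0.1]
grip_width: 0.0297
grasp_force: 15.0
```

step_arm([
  {"dp": [0,0,0],"dr": [0,0,0],"fingers": 0.8},
  {"dp": [0,0,0],"dr": [0,0,0],"fingers": 0.8},
  {"dp": [0,0,0],"dr": [0,0,0],"fingers": 0.8},
  {"dp": [0,0,0],"dr": [0,0,0],"fingers": 0.8},
  {"dp": [0,0,0],"dr": [0,0,0],"fingers": 0.8},
])

```text
time_s: 12.38
tool_pos: [0.5246, -0.2192, 0.0764]
tool_rot: [179.9, -56.2, 34.5]
force: [0.2, 1.1, -1.3]
grip_width: 0.0296
grasp_force: 15.0
```

```bash
python3 - <<'E'
from sim import *
delta(endpose(33.7,35)[0])
o=env.get_obs();T=E('xyz',o['tool_rot']);t=np.radians(33.7);d=T.apply([np.sin(t),0,np.cos(t)])
print('clear_mid',o['tool_pos']-.019*T.apply([0,0,1])+.0495*d,'dir',d,'label normal',T.apply([np.cos(t),0,-np.sin(t)]),o['grip_width'],o['grasp_force'],o['force'])
E
```

```text
t 12.375 pos [ 0.5246 -0.2192  0.0764] rot [179.93 -56.2   34.53] dp mm [-3.3 -1.4  1.2] dr  q [ 64.8  21.2 -13.8 121.4 -66.2  58.2  44.2] vmax 0.23
clear_mid [ 0.55238583 -0.20007857  0.08688059] dir [ 0.82436771  0.56605187 -0.00177684] label normal [0.00109937 0.00153795 0.99999821] 0.02963054458457929 14.999896734952927 [ 0.21043637  1.083861   -1.31685764]
```

step_arm([
  {"dp": [-1.4,-1.7,-2],"dr": [0,0,0],"fingers": 0.8},
  {"dp": [0,0,0],"dr": [0,0,0],"fingers": 0.8},
  {"dp": [0,0,0],"dr": [0,0,0],"fingers": 0.8},
  {"dp": [0,0,0],"dr": [0,0,0],"fingers": 0.8},
  {"dp": [0,0,0],"dr": [0,0,0],"fingers": 0.8},
])

```text
time_s: 13.0
tool_pos: [0.5216, -0.2189, 0.0761]
tool_rot: [180.0, -56.2, 34.5]
force: [0.9, -0.6, -0.5]
grip_width: 0.0294
grasp_force: 15.0
```

```bash
python3 -c "
from cell import env
o=env.get_obs();print(o['tool_pos'],o['grasp_force'],abs(o['joint_velocities']).max());print(env.sign_off())"
```

```text
[ 0.52159552 -0.21894289  0.07605504] 14.999921810813248 0.11759491866484985
the job is handed in; nothing more can be done
None
```

I handed the job in at 13.0 s with the notched reference slide held steady by its frosted end, level and label up, the middle of its clear glass about 78 mm above the middle of the light pad. The other two slides were still in the block when last seen.

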